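# Clear the microscope stage and hold the plate clamp open

### The arm

A 6-joint arm with a two-finger parallel gripper is mounted at the origin on the work surface. World frame = base frame: x ahead of the robot, y to its left, z up, the work surface at z = 0. Lengths are in mm, angles in rad, forces in N, time in s.
With the tool pointing down it reaches from about 350 to 975 mm from the base axis. Payload 7.1 kg.
Tool frame: the origin (TCP) lies at the very end of the fingers, on their centre line; the grasp point (between the pads) lies 19 mm behind it; z points along the fingers, x is the direction in which the jaws open and shut, and the axes are right-handed (so a half turn about z gives the same grasp; the last joint's range is limited). The gripper opens to 88 mm and grips with 3 to 60 N. Pads are 20 mm wide; open, the fingers measure 115 mm over their backs; the gripper's body (75 mm by 178 mm) begins 61 mm behind the grasp point.
Start: joints at [1.202, 0.423, 1.63, -0, 1.089, -0.019], TCP at [214.162, 587.145, 222.675] pointing down, gripper open.
Joint ranges: [-3, 3], [-0.9, 2.11], [0.09, 2.58], [-1.31, 4.45], [0.11, 2.69], [-2.54, 2.54]. Speed limits (rad/s): [2.39, 2.39, 3.01, 3.14, 3.14, 3.14].

### API

Orientations are given as a rotation vector (axis times angle).
In Python, from workcell import ctrl gives the robot as it stands. The module is installed in compiled form; this text tells all that it offers.
- The arm moves only by the tool move_arm, never from a script. Its argument "motion" is a list of rows, each a list of 2 entries, a list of its own where there are three numbers: the shift along the tool's x, y, z normalised to -1 to 1, where 1 is 150 mm, then the turn, a rotation vector about the tool's x, y, z normalised to -1 to 1, where 1 is 60 degrees. In form: [[[x, y, z], [rx, ry, rz]], ...]. A call has exactly 5 rows; each row is the pose to reach, as a shift and turn from the pose commanded when the call began, along the tool's axes at that moment; what a row does not reach only later rows make up. A row lasts 1/8 s, in which the tool goes at most 62.5 mm and 10.7 degrees, less where a joint would pass 70% of its speed; a pose out of reach is approached as far as the arm can. A call with a number of a shift or a turn outside -1 to 1 is refused whole. A call with a gripper value outside its range is refused whole. "gripper" is the opening, from 0 (shut) to 1 (fully open), set as the call begins (left out, the last holds). The fingers move at their own pace and stop on an object; the grip force is fixed at half the most. Time passes only in rows, so rows that repeat a pose let the fingers close, or fill a call up. It gives the time, the measured TCP pose, the force and the opening at its end, in the units of the state.
- ctrl.get_obs(): the state, without advancing time (a new reading comes with each control period).
- ctrl.get_image(name): name is "scene" or "top" or "wrist"; returns a dict with "pixels" (384x512x3 uint8, red, green, blue), "camera_matrix" (3x3 intrinsics, pixels), "D" ([k1, k2, p1, p2, k3] as OpenCV has them; the pictures are not rectified), "R" (3x3) and "t" (3): a world point X has camera coordinates R X + t; the wrist camera has in their place "mount" (4x4, takes a point from camera to tool coordinates, whose origin is the TCP and whose axes are the tool frame's). Camera axes: x right, y down, z forward; pixel columns grow to the right and rows downward; lengths in mm; the calibration is good to about 2 mm. A picture is of the moment at which its call begins: read the wrist's pose just before it. There is no depth.
- ctrl.close_job(): hands the job in, once; it reports no verdict.
Trained networks look in the newest picture that a camera, given by its name, has taken for a name from the list of things; names that differ only in an ending like _2 or _b are one class to them, and where a whole thing is asked for, a point or a joint stands for the part that bears it (a point fixed in the world has none). Each returns a list of dicts, best first, with "p" (0 to 1); they miss things now and then, are a little off and sometimes report something else, mostly with a low value. They report only what shows in the picture. A call takes as long as a camera call.
- ctrl.boxes_of(camera, name): "location" ([x, y, z] in mm, in world coordinates, good to about 4 mm: the middle of the surface that is visible of it).
- ctrl.regions_of(camera, name): "mask" (384x512 bool, what is visible of it).
- ctrl.pinpoint(camera, name): "location" ([x, y, z] in mm, in world coordinates, good to about 4 mm: a listed point, or the origin of a listed thing).
The state is a dict: "t": time; "qpos": joint angles; "qvel": joint speeds; "joint_torque": joint torques, N m; "ee_pos": TCP position; "orientation": TCP orientation; "ft_force": force on the tool from outside, world axes, zero at the start; "moment": the same for the moment, N m; "width": finger opening in mm.
Only numpy, scipy, OpenCV 4.12 (cv2) and the standard library are available. Lean on these libraries where they do the work, as an engineer would, in place of code of your own. Each camera call takes 0.05 s, during which the arm holds its last target.

### The job

Pieces of a broken glass disc lie on the black microscope stage where the next culture plate goes: push all of them off the stage into the orange tray with the yellow scraper block, never touching the glass with the gripper itself, and stand the scraper back upright on the bench. Then take the blue tab of the spring clamp, draw the jaw back until its white pointer is level with the line on the red index, and keep it there against the spring for a colleague to load the plate: finish while still holding it. Leave the slide box, the culture plate, the oil bottle and the tissue jar where they stand.

Things in the scene. Friction and masses are not known exactly. Their poses are not given: they have to be found in the camera images.
- stage: Microscope stage fixed to the bench: white casting under a black plate 270 (x) x 240 (y) mm, its top 45 mm above the bench. Origin: centre of its underside, on the bench. Its x axis runs from the clamp's blue tab (-x, the end near the robot) to the far stop rail (+x). Two drive knobs stand out 40 mm low on its -y side, near the tab end.
- seat (a point): Centre of the plate's seat, on the black plate's top, 61 mm to stage +x of the stage's centre. The seat is a flat channel along stage y between the jaw (face 48 mm to -x at rest) and the far stop rail (face 49 mm to +x; 110 mm long, 10 mm high). It is open at both ends, out over the plate's edges 120 mm to either side. The ring inlaid in it is flush.
- clamp: The spring clamp's slide: steel jaw 116 mm long (y), 12 thick, 14 high, on a flat carriage with an upright blue pull tab at its rear. Pulled to stage -x it opens, 0 to 55 mm; springs draw it back (about 4 N at rest, 120 N/m more: 7 to 9.5 N at the index). Axes as the stage's; at rest its origin is at the stage's centre, on the plate's top.
- clamp_tab (a point): Centre of the top edge of the blue pull tab, 95 mm above the bench. Tab: 34 mm wide (y), 10 thick (x), standing 41 mm above the carriage. Guide rails 12 mm high above the plate run 31 to 42 mm to each side of its centre line, spring barrels 13 mm high outside them; a bridge 16 mm high crosses the slide 28 mm in front (+x) of the tab at rest. Nothing stands behind it.
- clamp_pointer (a point): Tip of the small white pointer at the stage +y end of the jaw, in the middle of the jaw's thickness, 56 mm above the bench. Moves with the clamp.
- index: Red rider 8 x 14 x 7 mm with a white line across its top, on the rule beside the jaw's +y end; only a mark, it stops nothing. Axes as the stage's; origin under the line. The clamp is at the mark when pointer and this origin have the same position along stage x; at rest the pointer is 24 to 42 mm further to +x.
- scraper: Yellow scraper block, loose, 0.11 to 0.18 kg, standing on its foot. Foot 76 (x) x 30 (y) mm and 14 mm high with a dark rubber blade in its middle; upright grip 46 (x) x 20 (y) mm, its top 75 mm above the underside. Origin: centre of its underside.
- tray: Orange open waste tray, fixed, 132 (x) x 96 (y) x 32 mm high outside, walls 3 mm, beside the stage at one end of the channel (stage +y or -y, it varies), 3 mm off the black plate's edge and centred on the channel. Origin: centre of its underside; axes as the stage's.
- shard0: White glass fragment, about 30 x 22 mm and 6 mm thick, 11 g, lying in the seat. Origin: centre of its underside.
- shard1: White glass fragment like shard0.
- shard2: White glass fragment like shard0.
- slide_box: Closed grey slide box, 126 x 88 x 36 mm high, beside the stage at the channel's other end. To be left alone.
- culture_plate: Clear lidded culture plate, 128 (x) x 86 (y) x 24 mm, on the bench to the left. To be left alone.
- oil_bottle: Small amber bottle, 34 mm across, 75 mm high. To be left alone.
- tissue_jar: Jar with white cap, 60 mm across, 70 mm high. To be left alone.

How it is judged:
By the outcome, as a careful person would: the job done as asked, in the order asked, and still so for the second after the job is handed in, while the arm keeps its last pose, push and grip.
It also fails if it takes over 64 s, if anything falls off the work surface, if the arm or the gripper's body presses on something with over 40 N, if the wrist force passes 120 N, or if a joint passes its speed limit or range.

## Working session

There is one attempt and no reset: what is moved stays moved. The work goes in short steps, Python scripts to look and compute and a tool call to move; the robot and the scene stay as the last step left them, time stands still between calls to the robot, and variables do not carry over. Pictures are saved under pics/ and viewed, and the job is handed in when it is done.

Besides the shell and the picture viewer there is one more tool, called after ">>>" as name(argument=value, ...) on one line, values as JSON. move_arm: Moves the arm, as the interface text tells. Its arguments: {"type":"object","properties":{"motion":{"type":"array","items":{"type":"array"}},"gripper":{"type":"number"}},"required":["motion"]}

```bash
mkdir -p pics
cat > h.py <<'E'
from workcell import ctrl
import numpy as np, cv2
from scipy.spatial.transform import Rotation as R
def save(cam,fn):
    im=ctrl.get_image(cam); cv2.imwrite('pics/'+fn,cv2.cvtColor(im['pixels'],cv2.COLOR_RGB2BGR)); return im
def best(cam,name,n=1):
    r=ctrl.pinpoint(cam,name); return [(round(d['p'],2),np.round(d['location'],1).tolist()) for d in r[:n]]
E
python3 - <<'E'
from h import *
o=ctrl.get_obs(); print({k:np.round(v,3).tolist() for k,v in o.items()})
for c in('scene','top'):
    im=save(c,c+'0.png')
    for n in 'stage seat clamp clamp_tab clamp_pointer index scraper tray shard0 slide_box culture_plate oil_bottle tissue_jar'.split():
        print(c,n,best(c,n,4 if n=='shard0' else 1))
    print(im['camera_matrix'],im['D'],im['R'],im['t'])
E
```

```text
{'t': 0.0, 'qpos': [1.202, 0.424, 1.631, 0.0, 1.089, -0.019], 'qvel': [-0.001, 0.001, -0.001, -0.002, 0.0, -0.002], 'joint_torque': [0.003, -54.46, -27.367, 0.065, 0.023, -0.0], 'ee_pos': [213.96, 586.649, 221.919], 'orientation': [2.573, 1.801, -0.002], 'ft_force': [-0.394, -0.637, -0.443], 'moment': [-0.011, -0.024, 0.014], 'width': 87.794}
scene stage [(0.81, [555.6, 12.5, 0.3])]
scene seat [(0.69, [620.6, 0.3, 45.6])]
scene clamp [(0.74, [559.6, 13.9, 40.2])]
scene clamp_tab [(0.77, [493.3, 25.8, 95.2])]
scene clamp_pointer [(0.9, [576.0, 72.9, 56.4])]
scene index [(0.44, [652.3, 171.1, -2.1])]
scene scraper [(0.61, [574.9, 76.2, 55.0])]
scene tray [(0.92, [653.2, 171.0, -4.2])]
scene shard0 [(0.57, [614.1, -42.9, 43.1]), (0.49, [627.0, 46.3, 45.6]), (0.44, [606.1, 6.5, 46.9])]
scene slide_box [(0.89, [586.4, -167.6, -2.6])]
scene culture_plate [(0.61, [440.5, 405.5, 0.9])]
scene oil_bottle [(0.65, [604.8, -403.7, 1.9])]
scene tissue_jar [(0.82, [620.5, 415.0, -2.9])]
[[370.61094926   0.         252.56690936]
 [  0.         370.61094926 189.51928207]
 [  0.           0.          
[... 496 characters left out ...]
per [(0.9, [484.5, -357.4, 3.8])]
top tray [(0.74, [614.3, 3.4, 45.1])]
top shard0 [(0.63, [614.1, -46.5, 45.4]), (0.53, [612.5, 3.8, 50.0]), (0.49, [622.3, 47.3, 42.8])]
top slide_box [(0.94, [588.9, -165.1, 2.3])]
top culture_plate [(0.96, [441.9, 404.4, 4.1])]
top oil_bottle [(0.71, [604.9, -398.4, 1.5])]
top tissue_jar [(0.78, [624.3, 418.2, 2.3])]
[[452.23037583   0.         258.27016224]
 [  0.         452.23037583 191.71711688]
 [  0.           0.           1.        ]] [0.06016871 0.         0.         0.         0.        ] [[-0.00884705 -0.99993895  0.00662068]
 [-0.99074939  0.00786875 -0.13547592]
 [ 0.13541555 -0.007758   -0.99075852]] [  -4.54574591  563.02467259 1134.07815205]
```

```bash
python3 -c "
import cv2
for c in('scene','top'):
    i=cv2.imread('pics/%s0.png'%c); cv2.imwrite('pics/%s0b.png'%c,cv2.resize(i,(800,600),interpolation=cv2.INTER_CUBIC))"
```

```text
(no output)
```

View pics/scene0b.png

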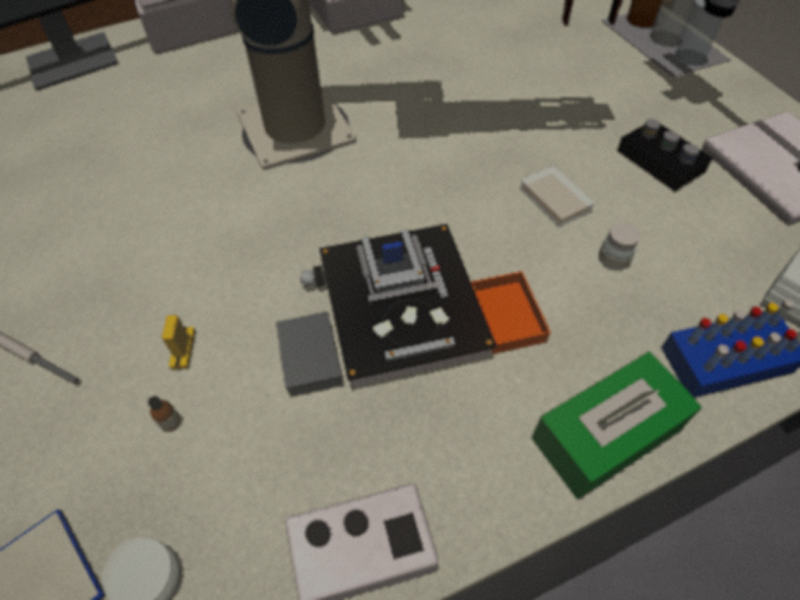

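View pics/top0b.png

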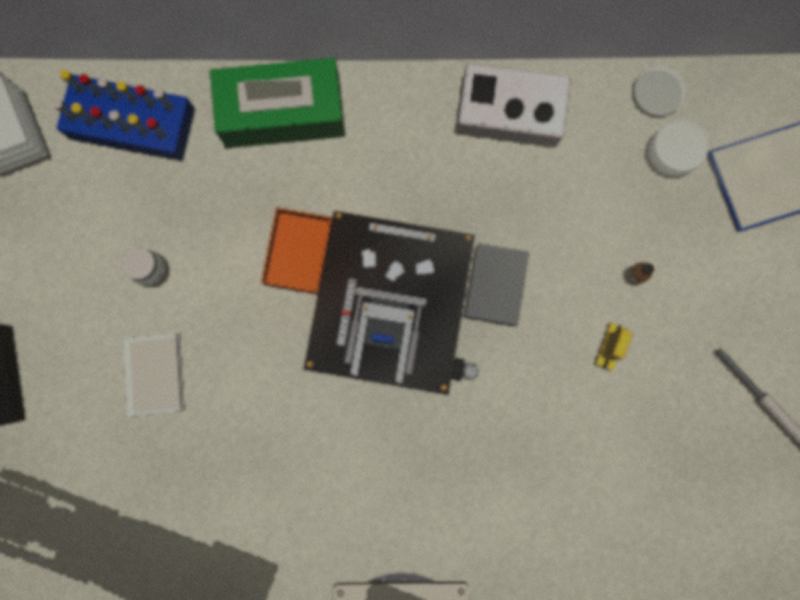

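The tray is on the stage's +y side (image left) and the slide box on its -y side. The three shards lie in the channel at about (368,258), (395,270) and (425,267) in the enlarged top picture. The scraper is at about (613,345). Next I measure the yaw angles.

```bash
cat >> h.py <<'E'
def pix2plane(im,uv,z,Rm=None,t=None):
    Rm=im['R'] if Rm is None else Rm; t=im['t'] if t is None else t
    n=cv2.undistortPoints(np.array(uv,float).reshape(-1,1,2),im['camera_matrix'],np.array(im['D']).astype(float)).reshape(-1,2)
    d=np.c_[n,np.ones(len(n))]@Rm; c=-Rm.T@t
    s=(z-c[2])/d[:,2]; return c+d*s[:,None]
def wristpose(im,o):
    T=np.eye(4);T[:3,:3]=R.from_rotvec(o['orientation']).as_matrix();T[:3,3]=o['ee_pos']
    C=T@np.array(im['mount']); return C[:3,:3].T,-C[:3,:3].T@C[:3,3]
def rect(im,mask,z,Rm=None,t=None):
    m=mask.astype(np.uint8); ys,xs=np.nonzero(m)
    P=pix2plane(im,np.c_[xs,ys],z,Rm,t)[:,:2].astype(np.float32)
    return cv2.minAreaRect(P)
def go(p,yaw,n=1):
    "target tcp xyz, tool-x world angle deg"
    o=ctrl.get_obs(); A=R.from_rotvec(o['orientation']); a=np.radians(yaw)
    B=R.from_matrix(np.c_[[np.cos(a),np.sin(a),0],[np.sin(a),-np.cos(a),0],[0,0,-1]])
    s=A.inv().apply(np.array(p)-o['ee_pos'])/150; r=(A.inv()*B).as_rotvec()/np.radians(60)
    x=A.as_matrix()[:,0]
    print('t',round(o['t'],2),'ee',np.round(o['ee_pos'],1),'yaw',round(np.degrees(np.arctan2(x[1],x[0])),2),'F',np.round(o['ft_force'],1),'w',round(o['width'],1),'shift',np.round(s,3),'turn',np.round(r,3))
E
python3 - <<'E'
from h import *
im=ctrl.get_image('top')
for n,z in(('scraper',7),('stage',45),('tray',32),('slide_box',36)):
    r=ctrl.regions_of('top',n)[0]; print(n,r['p'],rect(im,r['mask'],z))
go([480,100,222],68);go([478,-250,222],68);go([484,-357,180],68)
print(np.array(ctrl.get_image('wrist')['mount']).round(2))
E
```

```text
scraper 0.7 ((484.4221496582031, -361.9876403808594), (44.29235076904297, 76.60394287109375), 68.0057373046875)
stage 0.94 ((556.6221923828125, -6.1845855712890625), (284.21368408203125, 272.5895690917969), 79.42794799804688)
tray 0.94 ((649.7859497070312, 169.78298950195312), (100.06089782714844, 135.99928283691406), 79.58576202392578)
slide_box 0.84 ((588.7174682617188, -165.24029541015625), (89.7908935546875, 128.15660095214844), 79.8361587524414)
t 1.65 ee [214.2 587.1 222.6] yaw 69.96 F [0.4 0.4 0.1] w 87.9 shift [-2.444  2.778  0.004] turn [0.    0.    0.033]
t 1.65 ee [214.2 587.1 222.6] yaw 69.96 F [0.4 0.4 0.1] w 87.9 shift [-4.64   3.565  0.005] turn [0.    0.    0.033]
t 1.65 ee [214.2 587.1 222.6] yaw 69.96 F [0.4 0.4 0.1] w 87.9 shift [-5.297  3.847  0.285] turn [0.    0.    0.033]
[[   1.      0.      0.     -1.  ]
 [  -0.      0.95    0.3   -84.73]
 [   0.     -0.3     0.95 -163.44]
 [   0.      0.      0.      1.  ]]
```

>>> move_arm(motion=[[[-0.16,0.19,0],[0,0,0]],[[-0.33,0.37,0],[0,0,0]],[[-0.49,0.56,0],[0,0,0]],[[-0.66,0.74,0],[0,0,0]],[[-0.82,0.93,0],[0,0,0.03]]], gripper=1)

```text
t: 2.33
ee_pos: [303.5, 422.7, 222.8]
orientation: [-2.602, -1.76, -0.0]
ft_force: [0.3, 0.6, -0.5]
width: 87.6
```

>>> move_arm(motion=[[[-0.16,0.19,0],[0,0,0]],[[-0.33,0.37,0],[0,0,0]],[[-0.49,0.56,0],[0,0,0]],[[-0.66,0.74,0],[0,0,0]],[[-0.82,0.93,0],[0,0,0]]])

```text
t: 2.95
ee_pos: [387.2, 256.6, 222.9]
orientation: [2.602, 1.761, 0.001]
ft_force: [-0.8, -0.1, 0.3]
width: 87.6
```

>>> move_arm(motion=[[[-0.16,0.19,0],[0,0,0]],[[-0.33,0.37,0],[0,0,0]],[[-0.49,0.56,0],[0,0,0]],[[-0.66,0.74,0],[0,0,0]],[[-0.82,0.93,0],[0,0,0]]])

```text
t: 3.58
ee_pos: [471.0, 90.5, 222.9]
orientation: [2.602, 1.76, 0.001]
ft_force: [0.4, 0.2, -0.3]
width: 87.5
```

>>> move_arm(motion=[[[-0.2,0.06,0],[0,0,0]],[[-0.4,0.12,0],[0,0,0]],[[-0.6,0.18,0],[0,0,0]],[[-0.8,0.24,0],[0,0,0]],[[-0.98,0.3,0],[0,0,0]]])

```text
t: 4.2
ee_pos: [457.5, -62.6, 222.9]
orientation: [2.602, 1.76, 0.0]
ft_force: [-0.4, 1.0, -0.9]
width: 87.9
```

>>> move_arm(motion=[[[-0.2,0.06,0],[0,0,0]],[[-0.4,0.12,0],[0,0,0]],[[-0.6,0.18,0],[0,0,0]],[[-0.8,0.24,0],[0,0,0]],[[-0.98,0.3,0],[0,0,0]]])

```text
t: 4.82
ee_pos: [444.5, -215.9, 222.9]
orientation: [2.602, 1.76, 0.0]
ft_force: [0.3, 0.5, -0.0]
width: 87.8
```

Run:
```python
from h import *
go([484,-357,200],68)
im=save('wrist','w1.png');print(best('wrist','scraper',3))
```

```text
t 4.83 ee [ 444.5 -215.9  222.9] yaw 68.13 F [ 0.3  0.5 -0. ] w 87.8 shift [-0.775  0.594  0.153] turn [0.    0.    0.002]
[(0.88, [483.4, -354.7, -1.3])]
```

View pics/w1.png

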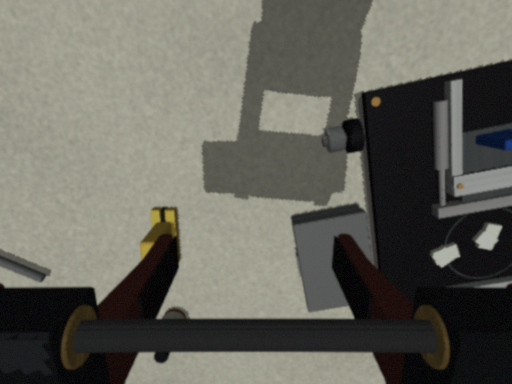

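>>> move_arm(motion=[[[-0.16,0.12,0.05],[0,0,0]],[[-0.31,0.24,0.1],[0,0,0]],[[-0.47,0.36,0.15],[0,0,0]],[[-0.62,0.48,0.2],[0,0,0]],[[-0.775,0.594,0.25],[0,0,0]]])

```text
t: 5.55
ee_pos: [484.7, -355.7, 184.9]
orientation: [-2.601, -1.761, -0.0]
ft_force: [1.2, -0.3, -0.4]
width: 87.9
```

Run:
```python
from h import *
go([484,-357,25],68); o=ctrl.get_obs()
im=save('wrist','w2.png');print(best('wrist','scraper',3),best('top','scraper'))
r=ctrl.regions_of('wrist','scraper')[0];print(r['p'],rect(im,r['mask'],75,*wristpose(im,o)),rect(im,r['mask'],7,*wristpose(im,o)))
```

```text
t 5.55 ee [ 484.7 -355.7  184.9] yaw 68.18 F [ 1.2 -0.3 -0.4] w 87.9 shift [-1.000e-02 -1.000e-03  1.066e+00] turn [-0.    -0.     0.003]
[(0.84, [482.9, -358.5, -3.4])] [(0.95, [484.9, -356.5, 5.0])]
0.6 ((469.07318115234375, -351.7363586425781), (24.26566505432129, 68.0201644897461), 67.38786315917969) ((484.8468017578125, -358.33551025390625), (30.301822662353516, 84.9406509399414), 67.38748168945312)
```

View pics/w2.png

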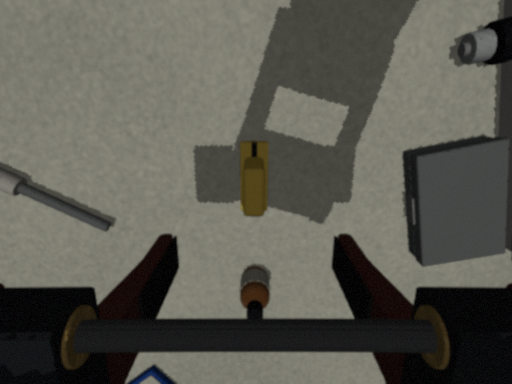

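>>> move_arm(motion=[[[0,0,0.2],[0,0,0]],[[-0.01,0,0.45],[0,0,0]],[[-0.01,0,0.7],[0,0,0]],[[-0.01,0,0.9],[0,0,0]],[[-0.01,0,1.0],[0,0,0]]])

```text
t: 6.38
ee_pos: [482.9, -355.3, 34.1]
orientation: [-2.599, -1.76, 0.001]
ft_force: [0.1, -1.0, 0.1]
width: 87.6
```

Run:
```python
from h import *
go([484,-357,22],68)
im=save('wrist','w3.png')
```

```text
t 6.38 ee [ 482.9 -355.3   34.1] yaw 68.21 F [ 0.1 -1.   0.1] w 87.6 shift [-0.008  0.011  0.081] turn [-0.002 -0.001  0.003]
```

View pics/w3.png

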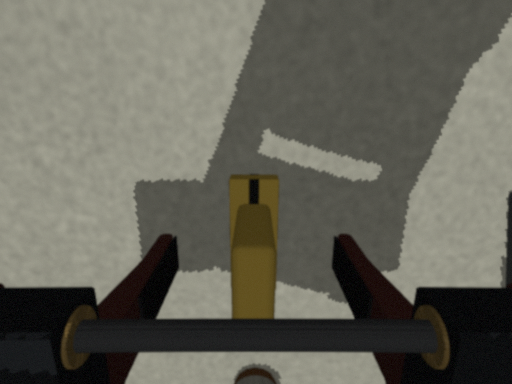

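>>> move_arm(motion=[[[-0.01,0.01,0.04],[0,0,0]],[[-0.01,0.01,0.08],[0,0,0]],[[-0.01,0.01,0.08],[0,0,0]],[[-0.01,0.01,0.08],[0,0,0]],[[-0.01,0.01,0.08],[0,0,0]]])

```text
t: 7.05
ee_pos: [484.6, -359.3, 23.6]
orientation: [2.602, 1.76, 0.0]
ft_force: [0.3, 0.6, -1.0]
width: 88.2
```

>>> move_arm(motion=[[[0,0,0],[0,0,0]],[[0,0,0],[0,0,0]],[[0,0,0],[0,0,0]],[[0,0,0],[0,0,0]],[[0,0,0],[0,0,0]]], gripper=0)

```text
t: 7.68
ee_pos: [484.4, -359.1, 23.2]
orientation: [-2.602, -1.76, 0.0]
ft_force: [-0.8, -0.3, -0.2]
width: 41.4
```

Run:
```python
from h import *
go([484,-357,160],68)
go([484,-250,160],79.5)
im=save('wrist','w4.png');print(best('wrist','scraper'))
```

```text
t 7.67 ee [ 484.4 -359.1   23.2] yaw 68.16 F [-0.8 -0.3 -0.2] w 41.4 shift [ 0.012 -0.008 -0.912] turn [-0.     0.     0.003]
t 7.67 ee [ 484.4 -359.1   23.2] yaw 68.16 F [-0.8 -0.3 -0.2] w 41.4 shift [ 0.674 -0.273 -0.912] turn [-0.    -0.    -0.189]
[]
```

View pics/w4.png

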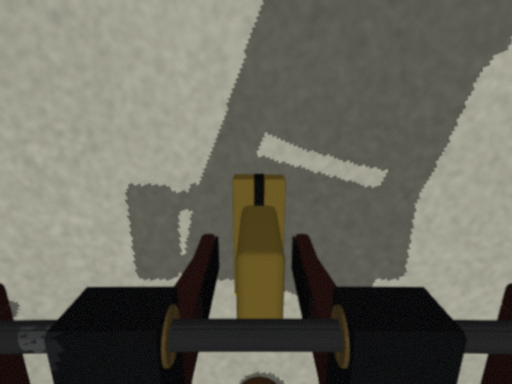

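Still closing, so I give it one more hold.

>>> move_arm(motion=[[[0,0,0],[0,0,0]],[[0,0,0],[0,0,0]],[[0,0,0],[0,0,0]],[[0,0,0],[0,0,0]],[[0,0,0],[0,0,0]]])

```text
t: 8.4
ee_pos: [484.4, -359.1, 23.1]
orientation: [-2.602, -1.76, 0.0]
ft_force: [0.7, 0.3, 0.1]
width: 19.7
```

>>> move_arm(motion=[[[0,0,-0.1],[0,0,0]],[[0,0,-0.3],[0,0,0]],[[0,0,-0.5],[0,0,0]],[[0,0,-0.75],[0,0,0]],[[0,0,-0.9],[0,0,0]]])

```text
t: 9.02
ee_pos: [484.9, -359.6, 161.1]
orientation: [2.6, 1.759, 0.001]
ft_force: [0.3, -0.3, -2.0]
width: 20.0
```

Run:
```python
from h import *
# stage frame
im=ctrl.get_image('top'); 
for z in (45,):
  m=ctrl.regions_of('top','stage')[0]; print(rect(im,m['mask'],45))
for n in('stage','seat','clamp_tab','clamp_pointer','index','tray','slide_box'): print(n,best('top',n,2))
print(best('top','shard0',4),best('scene','shard0',4))
for r in ctrl.regions_of('top','shard0')[:4]:
    print(r['p'],rect(im,r['mask'],50))
ctrl.get_image('scene');
for n in('seat','clamp_tab'): print(n,best('scene',n,2))
go([484,-250,160],79.5)
im=save('wrist','w5.png')
```

```text
((556.5574340820312, -5.9799041748046875), (280.100830078125, 271.5873718261719), 79.52056884765625)
stage [(0.62, [561.1, 8.5, -1.8]), (0.31, [646.6, 169.9, 2.6])]
seat [(0.75, [617.2, 1.2, 48.0])]
clamp_tab [(0.85, [491.1, 24.9, 95.2])]
clamp_pointer [(0.84, [576.8, 73.4, 58.7])]
index [(0.6, [540.5, 85.7, 48.2])]
tray [(0.79, [647.3, 167.2, 2.0])]
slide_box [(0.69, [584.5, -162.0, 3.5])]
[(0.66, [611.8, 3.6, 44.6]), (0.64, [611.9, -46.4, 47.9]), (0.56, [617.9, 0.7, 46.3]), (0.5, [624.6, 48.3, 44.1])] [(0.57, [614.1, -42.9, 43.1]), (0.49, [627.0, 46.3, 45.6]), (0.44, [606.1, 6.5, 46.9])]
0.59 ((617.7215576171875, -45.150848388671875), (20.705913543701172, 15.744221687316895), 89.55179595947266)
0.43 ((630.2333984375, 46.5013313293457), (18.103988647460938, 23.717493057250977), 89.79156494140625)
0.4 ((609.02197265625, 5.347930908203125), (18.49444580078125, 25.73581886291504), 44.2115478515625)
seat [(0.62, [619.9, 3.1, 44.0]), (0.6, [440.8, 407.1, -0.8])]
clamp_tab [(0.86, [491.3, 27.9, 95.8])]
t 9.78 ee [ 484.3 -359.1  157.9] yaw 68.16 F [ 0.  -0.9 -1.2] w 19.8 shift [ 0.674 -0.273 -0.014] turn [-0.    -0.    -0.189]
```

View pics/w5.png

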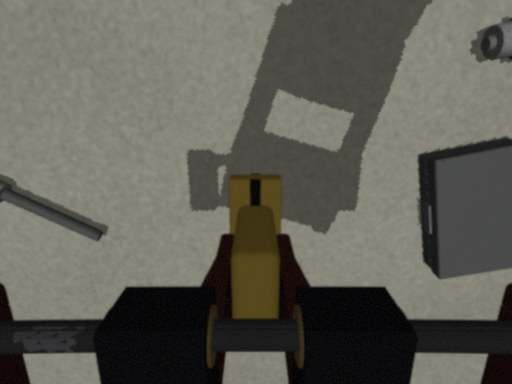

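```bash
cat > fit.py <<'E'
from h import *
from scipy.optimize import minimize
im=ctrl.get_image('top'); g=im['pixels'].astype(int).max(2)
rv,_=cv2.Rodrigues(np.array(im['R']))
K=im['camera_matrix'];D=np.array(im['D'],float);t=np.array(im['t'])
pr=lambda X: cv2.projectPoints(np.array(X,float),rv,t,K,D)[0].reshape(-1,2)
m=(g<70).astype(np.uint8); n,l,s,c=cv2.connectedComponentsWithStats(m)
u=pr([[640,-20,45]])[0].round().astype(int)
print(g[u[1]-3:u[1]+4,u[0]])
lab=np.bincount(l[160:220,200:300][m[160:220,200:300]>0]).argmax()
M=(l==lab).astype(np.uint8); M=cv2.morphologyEx(M,cv2.MORPH_CLOSE,np.ones((25,25))); M=cv2.morphologyEx(M,cv2.MORPH_OPEN,np.ones((25,25)))
def poly(p):
    a=p[2];c,s=np.cos(a),np.sin(a)
    E=[]
    q=[(-135,-120),(135,-120),(135,120),(-135,120)]
    return pr([[p[0]+c*x-s*y,p[1]+s*x+c*y,45] for x,y in q])
def cost(v):
    p=[v[0],v[1],v[2]/100]; I=np.zeros(M.shape,np.uint8)
    cv2.fillPoly(I,[(poly(p)*64).round().astype(np.int32)],255,cv2.LINE_AA,6)
    return np.abs(I/255.-M).sum()
r=minimize(cost,[558,12,-18],method='Nelder-Mead',options=dict(initial_simplex=[[558,12,-18],[566,12,-18],[558,20,-18],[558,12,-14]]))
print(r.x,r.fun,M.sum()); x,y,a=r.x[0],r.x[1],r.x[2]/100
print('yaw',np.degrees(a),'seat',x+61*np.cos(a),y+61*np.sin(a))
def S(px,py,z=0): return [round(x+np.cos(a)*px-np.sin(a)*py,1),round(y+np.sin(a)*px+np.cos(a)*py,1),z]
o=im['pixels'][:,:,::-1].copy(); cv2.polylines(o,[poly([x,y,a]).round().astype(int)],True,(0,255,0))
for q in ((13,-58),(13,58),(110,-55),(110,55),(61,0)):
    cv2.circle(o,tuple(int(k) for k in pr([S(*q,50)])[0].round()),1,(0,0,255),-1)
cv2.imwrite('pics/fit.png',cv2.resize(o[110:270,150:360],None,fx=3.7,fy=3.7,interpolation=cv2.INTER_NEAREST))
for q in ((61,-95),(61,-60),(61,140)): print(q,S(*q))
E
python3 fit.py
```

```text
[54 59 59 58 58 56 57]
[565.2641193    5.90298675 -12.4221456 ] 4636.862745098039 5257
yaw -7.117365152374996 seat 625.7940796072296 -1.655049038831101
(61, -95) [np.float64(614.0), np.float64(-95.9), 0]
(61, -60) [np.float64(618.4), np.float64(-61.2), 0]
(61, 140) [np.float64(643.1), np.float64(137.3), 0]
```

View pics/fit.png

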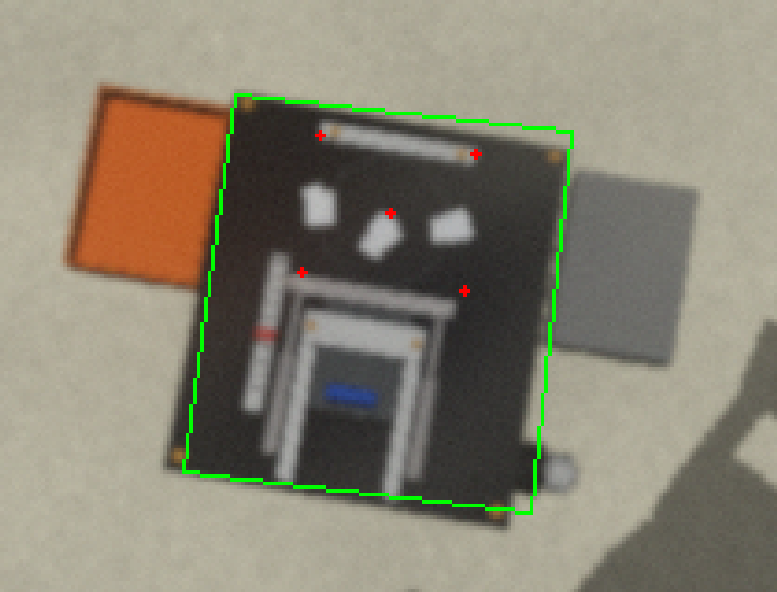

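```bash
cat > fit2.py <<'E'
exec(open('fit.py').read().split("lab=")[0])
from scipy.optimize import least_squares
crop=im['pixels'][110:270,150:360]
px=lambda L: np.array(L,float)/3.7+[150-.5,110-.5]
pts=px([(236,95),(167,467),(507,526),(321,125),(479,158),(318,140)])  # TL,BL,BR plate; 
W=pix2plane(im,pts[:3],45); print(W.round(1), np.linalg.norm(W[0]-W[1]),np.linalg.norm(W[1]-W[2]))
mod=np.array([[135,120],[-135,120],[-135,-120]])
f=lambda v:(np.c_[v[0]+np.cos(v[2])*mod[:,0]-np.sin(v[2])*mod[:,1],v[1]+np.sin(v[2])*mod[:,0]+np.cos(v[2])*mod[:,1]]-W[:,:2]).ravel()
r=least_squares(f,[558,12,-.18]); x,y,a=r.x; print(r.x,np.degrees(a),r.fun.round(1))
def S(px,py,z=0): return [round(float(x+np.cos(a)*px-np.sin(a)*py),1),round(float(y+np.sin(a)*px+np.cos(a)*py),1),z]
def box(cx,cy,hx,hy,z): return pr([S(cx+i*hx,cy+j*hy,z) for i,j in((-1,-1),(1,-1),(1,1),(-1,1))])
o=cv2.resize(im['pixels'][110:270,150:360,::-1],None,fx=3.7,fy=3.7,interpolation=cv2.INTER_NEAREST)
for b in(box(0,0,135,120,45),box(7,0,6,58,59),box(115,0,5,55,55),box(61,183-12,66,48,32)):
    cv2.polylines(o,[((b-[149.5,109.5])*3.7).round().astype(int)],True,(0,255,0))
cv2.imwrite('pics/fit2.png',o)
for q in ((61,0),(61,-95),(61,-60),(61,140)): print(q,S(*q))
for n in((614,-45.5),(609,5),(627,47)): d=np.array(n)-[x,y]; print('shard stage',np.round([d@[np.cos(a),np.sin(a)],d@[-np.sin(a),np.cos(a)]],1))
E
python3 fit2.py
```

```text
[54 57 55 55 53 53 49]
[[712.3 107.2  45. ]
 [450.7 153.2  45. ]
 [408.4 -79.3  45. ]] 265.6530844675852 236.36473389800324
[ 5.61093990e+02  1.30726074e+01 -1.76369255e-01] -10.105213953750669 [ 2.7  0.4 -1.4  1.7 -1.3 -2. ]
(61, 0) [621.1, 2.4, 0]
(61, -95) [604.5, -91.2, 0]
(61, -60) [610.6, -56.7, 0]
(61, 140) [645.7, 140.2, 0]
shard stage [ 62.4 -48.4]
shard stage [48.6  0.5]
shard stage [58.9 45. ]
```

View pics/fit2.png

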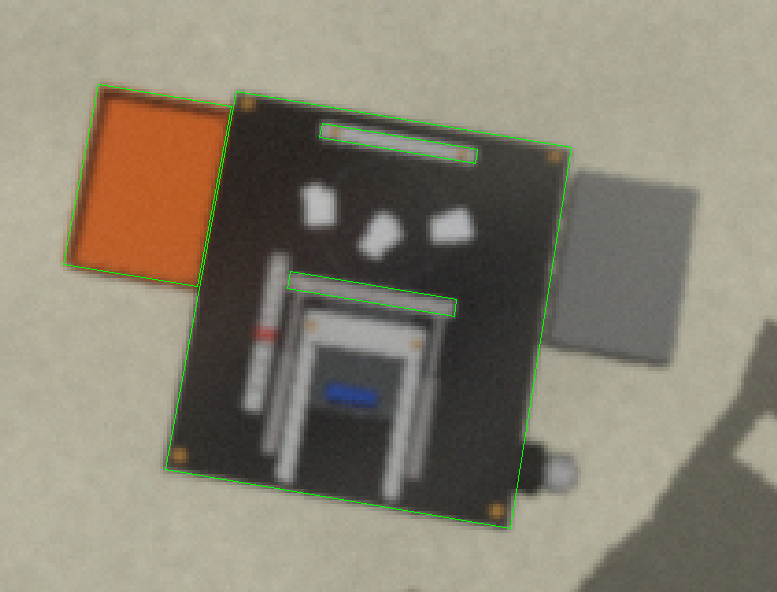

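Run:
```python
from h import *
go([604.5,-91.2,130],79.9)
```

```text
t 9.93 ee [ 484.4 -359.1  158.1] yaw 68.16 F [ 0.1  0.2 -2.4] w 19.8 shift [1.956 0.079 0.188] turn [-0.     0.    -0.196]
```

>>> move_arm(motion=[[[0.15,0.01,0],[0,0,0]],[[0.35,0.02,0],[0,0,0]],[[0.55,0.03,0],[0,0,0]],[[0.75,0.04,0],[0,0,0]],[[0.98,0.04,0],[0,0,0]]])

```text
t: 10.55
ee_pos: [545.3, -223.0, 158.3]
orientation: [2.602, 1.76, 0.001]
ft_force: [0.4, -0.5, -1.2]
width: 19.9
```

>>> move_arm(motion=[[[0.2,0.01,0.03],[0,0,-0.05]],[[0.4,0.02,0.07],[0,0,-0.1]],[[0.6,0.03,0.1],[0,0,-0.15]],[[0.8,0.04,0.14],[0,0,-0.2]],[[0.97,0.04,0.17],[0,0,-0.2]]])

```text
t: 11.18
ee_pos: [604.7, -89.7, 132.5]
orientation: [-2.402, -2.024, -0.0]
ft_force: [0.2, -1.4, -1.6]
width: 20.2
```

Run:
```python
from h import *
go([604.5,-91.2,72],79.9)
im=save('wrist','w6.png');im=save('top','t6.png');cv2.imwrite('pics/t6.png',cv2.resize(im['pixels'][90:290,130:390,::-1],None,fx=3,fy=3))
```

```text
t 11.18 ee [604.7 -89.7 132.5] yaw 80.25 F [ 0.2 -1.4 -1.6] w 20.2 shift [-0.01   0.     0.403] turn [-0.    -0.     0.006]
```

View pics/w6.png

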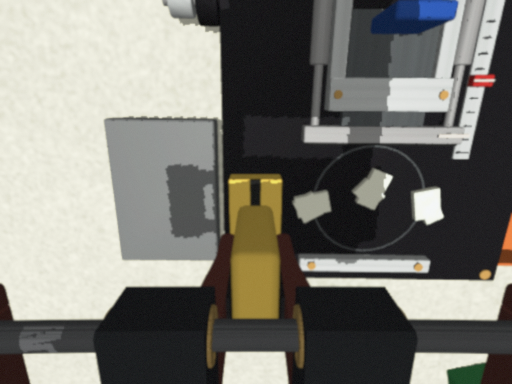

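View pics/t6.png

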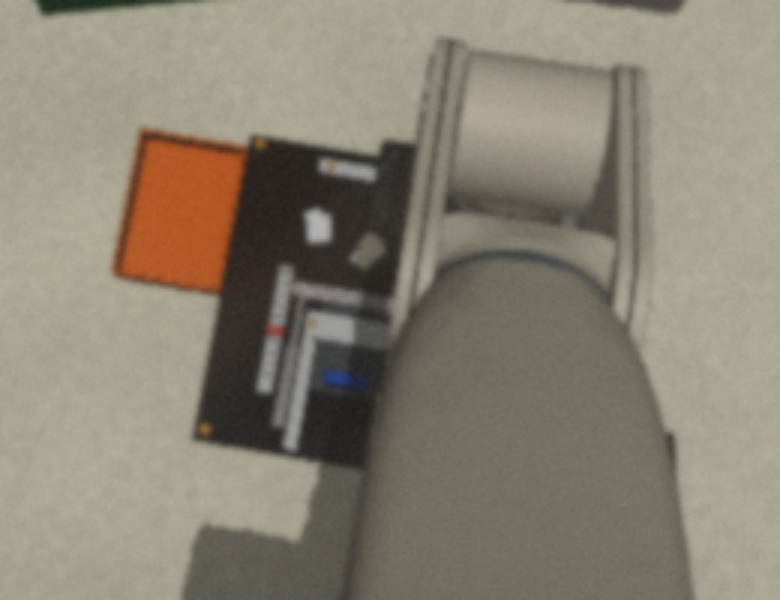

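>>> move_arm(motion=[[[0,0,0.1],[0,0,0]],[[-0.01,0,0.22],[0,0,0]],[[-0.01,0,0.34],[0,0,0]],[[-0.01,0,0.4],[0,0,0]],[[-0.01,0,0.42],[0,0,0]]])

```text
t: 11.9
ee_pos: [603.6, -93.8, 68.6]
orientation: [-2.404, -2.021, 0.001]
ft_force: [0.1, 0.4, -1.8]
width: 20.0
```

Run:
```python
from h import *
go([604.5,-91.2,69.5],80)
go([645.7,140,69.5],80)
im=save('wrist','w7.png')
```

```text
t 11.9 ee [603.6 -93.8  68.6] yaw 80.13 F [ 0.1  0.4 -1.8] w 20.0 shift [ 0.018  0.003 -0.006] turn [-0.001 -0.     0.002]
t 11.9 ee [603.6 -93.8  68.6] yaw 80.13 F [ 0.1  0.4 -1.8] w 20.0 shift [ 1.584  0.009 -0.006] turn [-0.001 -0.     0.002]
```

View pics/w7.png

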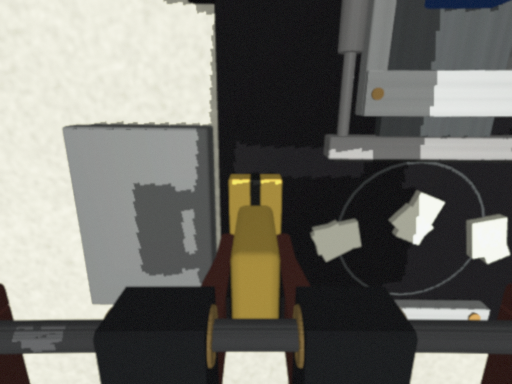

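>>> move_arm(motion=[[[0.08,0,0],[0,0,0]],[[0.18,0,0],[0,0,0]],[[0.28,0,0],[0,0,0]],[[0.38,0,0],[0,0,0]],[[0.48,0,0],[0,0,0]]])

```text
t: 12.58
ee_pos: [616.6, -21.3, 69.8]
orientation: [2.403, 2.023, 0.0]
ft_force: [-0.2, -0.7, -1.1]
width: 20.2
```

>>> move_arm(motion=[[[0.1,0,0],[0,0,0]],[[0.2,0,0],[0,0,0]],[[0.3,0,0],[0,0,0]],[[0.4,0,0],[0,0,0]],[[0.46,0,0],[0,0,0]]])

```text
t: 13.2
ee_pos: [628.4, 46.4, 69.6]
orientation: [-2.403, -2.023, -0.0]
ft_force: [0.3, 0.0, -0.4]
width: 20.3
```

Run:
```python
from h import *
go([645.7,140,69.5],80)
im=save('wrist','w8.png');im=save('scene','s8.png');cv2.imwrite('pics/s8.png',cv2.resize(im['pixels'][120:270,160:380,::-1],None,fx=3.6,fy=3.6))
```

```text
t 13.2 ee [628.4  46.4  69.6] yaw 80.19 F [ 0.3  0.  -0.4] w 20.3 shift [0.634 0.008 0.001] turn [ 0.    -0.     0.003]
```

View pics/w8.png

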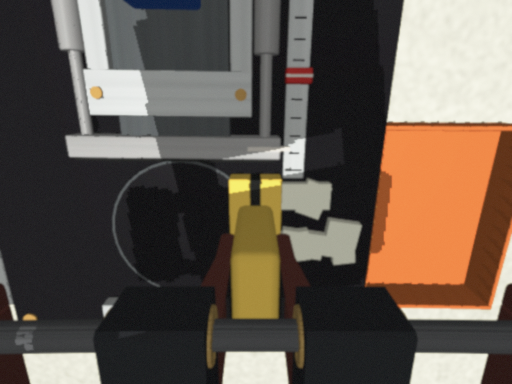

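View pics/s8.png

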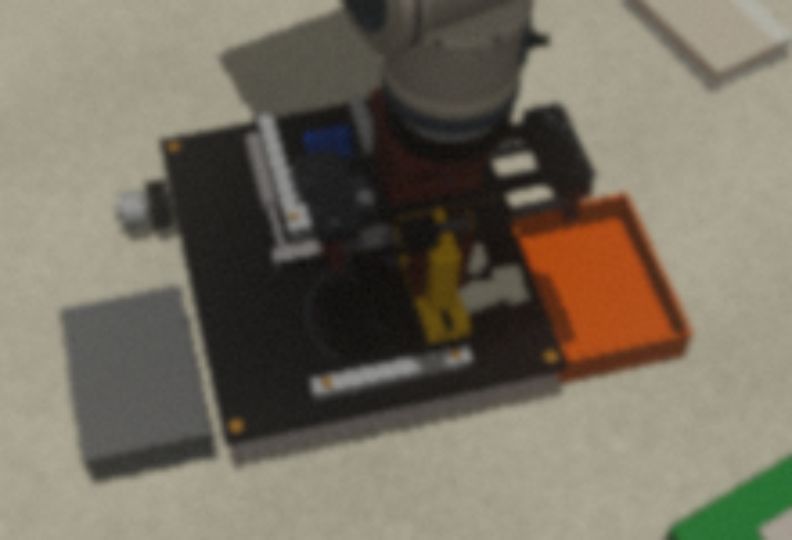

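>>> move_arm(motion=[[[0.08,0.01,0],[0,0,0]],[[0.2,0.02,0],[0,0,0]],[[0.32,0.02,0],[0,0,0]],[[0.46,0.02,0],[0,0,0]],[[0.6,0.02,0],[0,0,0]]])

```text
t: 13.92
ee_pos: [646.7, 135.3, 69.6]
orientation: [-2.403, -2.023, -0.0]
ft_force: [0.4, 0.4, -0.7]
width: 19.6
```

>>> move_arm(motion=[[[0.06,0,0],[0,0,0]],[[0.1,0,0],[0,0,0]],[[0.1,0,0],[0,0,0]],[[0.1,0,0],[0,0,0]],[[0.1,0,0],[0,0,0]]])

```text
t: 14.55
ee_pos: [649.1, 147.7, 69.7]
orientation: [2.405, 2.022, -0.0]
ft_force: [-0.3, -0.5, -1.8]
width: 19.6
```

Run:
```python
from h import *
go([604.5,-91,100],80)
im=save('wrist','w9.png');im=save('scene','s9.png');cv2.imwrite('pics/s9.png',cv2.resize(im['pixels'][120:270,160:380,::-1],None,fx=3.6,fy=3.6))
print(best('scene','shard0',4),best('wrist','shard0',4))
```

```text
t 14.55 ee [649.1 147.7  69.7] yaw 80.12 F [-0.3 -0.5 -1.8] w 19.6 shift [-1.619 -0.02  -0.202] turn [-0.     0.     0.002]
[(0.56, [652.5, 153.8, 5.3]), (0.38, [657.6, 133.4, 16.3])] [(0.6, [653.6, 132.7, 13.2])]
```

View pics/w9.png

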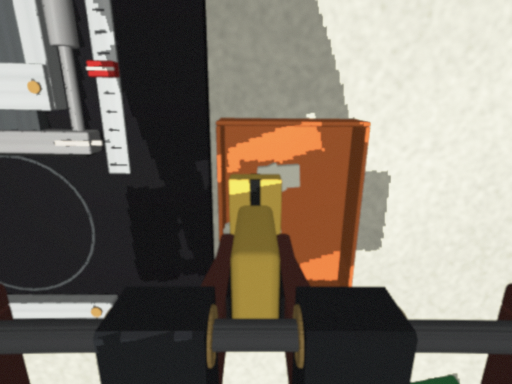

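View pics/s9.png

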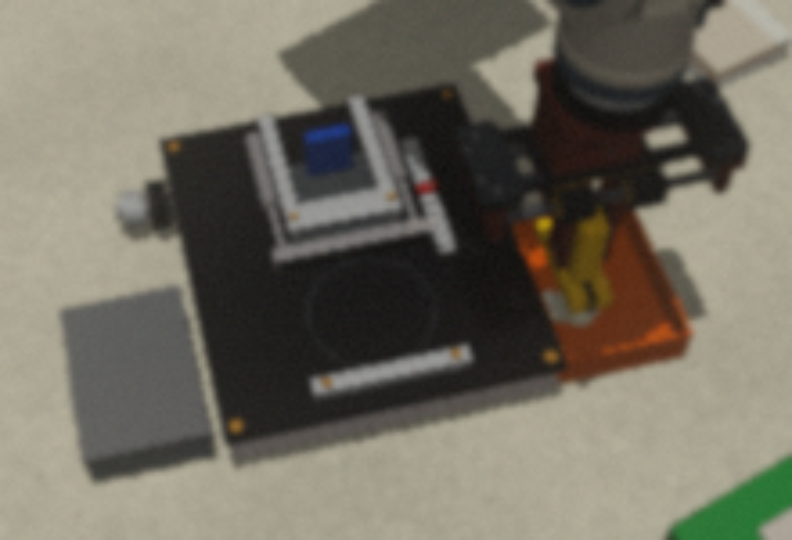

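>>> move_arm(motion=[[[0,0,-0.15],[0,0,0]],[[0,0,-0.35],[0,0,0]],[[-0.1,0,-0.5],[0,0,0]],[[-0.3,0,-0.6],[0,0,0]],[[-0.5,-0.2,-0.6],[0,0,0]]])

```text
t: 15.38
ee_pos: [608.8, 78.0, 162.6]
orientation: [2.402, 2.02, 0.007]
ft_force: [-0.2, -0.6, -1.7]
width: 20.2
```

Run:
```python
from h import *
go([484.4,-359,158],68)
im=save('wrist','w10.png');im=save('scene','s10.png');cv2.imwrite('pics/s10.png',cv2.resize(im['pixels'][150:250,270:380,::-1],None,fx=6,fy=6,interpolation=cv2.INTER_CUBIC))
print(best('scene','shard0',4),best('wrist','shard0',4))
```

```text
t 15.38 ee [608.8  78.  162.6] yaw 80.13 F [-0.2 -0.6 -1.7] w 20.2 shift [-3.012 -0.318  0.025] turn [ 0.005 -0.002  0.202]
[(0.54, [656.3, 132.6, 14.8]), (0.47, [654.8, 155.1, 10.7]), (0.4, [622.7, 167.2, 9.6])] [(0.82, [652.8, 132.5, 15.1]), (0.67, [651.3, 152.9, 9.7]), (0.56, [625.9, 165.3, 8.2])]
```

View pics/w10.png

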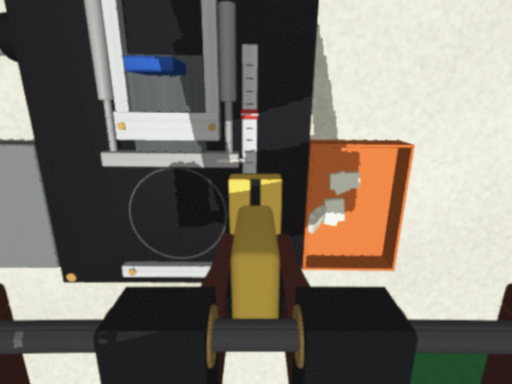

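View pics/s10.png

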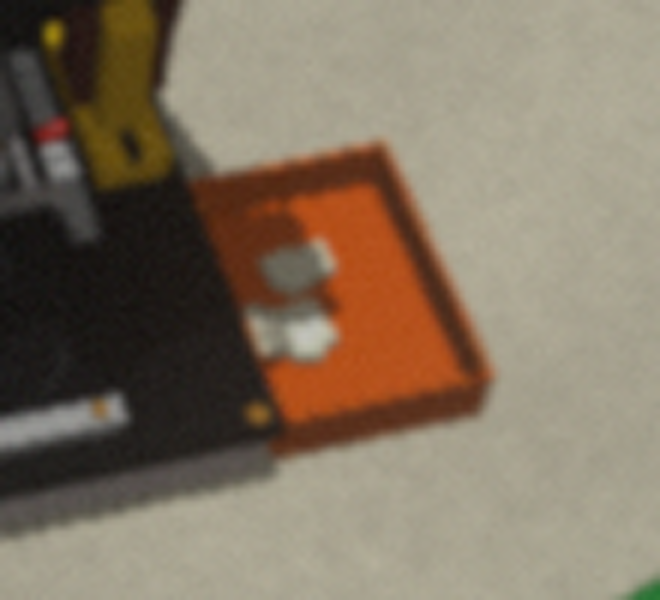

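>>> move_arm(motion=[[[-0.2,-0.02,0],[0,0,0]],[[-0.4,-0.04,0],[0,0,0]],[[-0.6,-0.06,0],[0,0,0]],[[-0.8,-0.08,0],[0,0,0]],[[-1,-0.1,0],[0,0,0]]])

```text
t: 16.2
ee_pos: [567.2, -66.5, 160.2]
orientation: [2.402, 2.023, 0.001]
ft_force: [-0.1, -0.1, -0.9]
width: 20.1
```

>>> move_arm(motion=[[[-0.2,-0.02,0],[0,0,0]],[[-0.4,-0.04,0],[0,0,0]],[[-0.6,-0.06,0],[0,0,0]],[[-0.8,-0.08,0],[0,0,0]],[[-1,-0.1,0],[0,0,0]]])

```text
t: 16.82
ee_pos: [526.8, -212.1, 160.2]
orientation: [2.402, 2.023, 0.001]
ft_force: [0.5, 0.1, -1.8]
width: 19.7
```

>>> move_arm(motion=[[[-0.2,-0.02,0],[0,0,0.05]],[[-0.4,-0.04,0],[0,0,0.1]],[[-0.6,-0.06,0],[0,0,0.15]],[[-0.8,-0.08,0],[0,0,0.2]],[[-1,-0.1,0],[0,0,0.2]]])

```text
t: 17.45
ee_pos: [486.3, -357.5, 160.2]
orientation: [2.601, 1.76, 0.001]
ft_force: [0.2, 0.9, -1.6]
width: 20.2
```

Run:
```python
from h import *
go([484.4,-359,24],68)
```

```text
t 17.45 ee [ 486.3 -357.5  160.2] yaw 68.16 F [ 0.2  0.9 -1.6] w 20.2 shift [-0.013 -0.009  0.908] turn [0.001 0.    0.003]
```

>>> move_arm(motion=[[[0,0,0.2],[0,0,0]],[[0,0,0.45],[0,0,0]],[[0,0,0.7],[0,0,0]],[[0,0,0.83],[0,0,0]],[[0,0,0.88],[0,0,0]]])

```text
t: 18.08
ee_pos: [485.8, -356.1, 26.9]
orientation: [-2.601, -1.76, 0.0]
ft_force: [0.7, 0.1, -1.4]
width: 20.4
```

Run:
```python
from h import *
go([484.4,-359,23.5],68)
```

```text
t 18.07 ee [ 485.8 -356.1   26.9] yaw 68.17 F [ 0.7  0.1 -1.4] w 20.4 shift [-0.021 -0.001  0.023] turn [-0.001 -0.     0.003]
```

>>> move_arm(motion=[[[0,0,0],[0,0,0]],[[0,0,0],[0,0,0]],[[0,0,0.01],[0,0,0]],[[0,0,0.02],[0,0,0]],[[0,0,0.02],[0,0,0]]])

```text
t: 18.7
ee_pos: [485.5, -356.2, 24.8]
orientation: [2.602, 1.76, 0.0]
ft_force: [-0.1, -0.1, -1.7]
width: 20.2
```

>>> move_arm(motion=[[[0,0,0.005],[0,0,0]],[[0,0,0.01],[0,0,0]],[[0,0,0.01],[0,0,0]],[[0,0,0.01],[0,0,0]],[[0,0,0.01],[0,0,0]]])

```text
t: 19.32
ee_pos: [485.5, -356.2, 23.1]
orientation: [-2.602, -1.76, 0.0]
ft_force: [-0.2, -0.2, -0.8]
width: 19.7
```

>>> move_arm(motion=[[[0,0,0],[0,0,0]],[[0,0,0],[0,0,0]],[[0,0,0],[0,0,0]],[[0,0,0],[0,0,0]],[[0,0,0],[0,0,0]]], gripper=0.8)

```text
t: 19.95
ee_pos: [485.5, -356.1, 23.2]
orientation: [2.602, 1.76, 0.0]
ft_force: [-0.3, -0.2, 0.2]
width: 66.3
```

>>> move_arm(motion=[[[0,0,0],[0,0,0]],[[0,0,-0.05],[0,0,0]],[[0,0,-0.2],[0,0,0]],[[0,0,-0.5],[0,0,0]],[[0,0,-0.9],[0,0,0]]])

```text
t: 20.58
ee_pos: [484.6, -355.5, 158.8]
orientation: [-2.6, -1.759, 0.001]
ft_force: [0.5, -1.4, 0.2]
width: 70.2
```

Run:
```python
from h import *
ctrl.get_image('top'); print([best('top',n,2) for n in('scraper','clamp_tab')])
im=save('wrist','w11.png')
go([492,25.5,160],-10.1)
```

```text
[[(0.58, [483.7, -354.7, 2.6]), (0.33, [585.4, -162.8, 3.1])], [(0.71, [491.4, 20.9, 96.6]), (0.35, [558.5, 13.2, 1.6])]]
t 20.77 ee [ 486.1 -356.7  160. ] yaw 68.16 F [-0.2  0.1 -0.5] w 70.2 shift [ 2.379 -0.912 -0.005] turn [ 3.000e-03 -1.000e-03  1.304e+00]
```

View pics/w11.png

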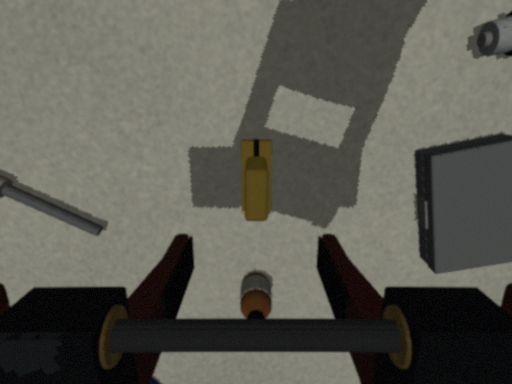

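>>> move_arm(motion=[[[0.19,-0.07,0],[0,0,0.13]],[[0.38,-0.14,0],[0,0,0.26]],[[0.57,-0.22,0],[0,0,0.39]],[[0.76,-0.29,0],[0,0,0.52]],[[0.95,-0.36,0],[0,0,0.65]]])

```text
t: 21.4
ee_pos: [487.1, -202.4, 156.6]
orientation: [-3.04, -0.783, 0.004]
ft_force: [0.3, 0.1, 0.8]
width: 70.3
```

Run:
```python
from h import *
go([492,25.5,160],-10.1)
```

```text
t 21.4 ee [ 487.1 -202.4  156.6] yaw 28.89 F [0.3 0.1 0.8] w 70.3 shift [ 0.762 -1.314 -0.021] turn [-0.002  0.003  0.65 ]
```

>>> move_arm(motion=[[[0.11,-0.19,0],[0,0,0.13]],[[0.22,-0.38,0],[0,0,0.26]],[[0.33,-0.57,0],[0,0,0.39]],[[0.44,-0.76,0],[0,0,0.52]],[[0.55,-0.95,0],[0,0,0.65]]])

```text
t: 22.02
ee_pos: [489.7, -38.0, 156.7]
orientation: [-3.129, 0.277, 0.005]
ft_force: [-0.6, -0.0, -0.2]
width: 70.4
```

Run:
```python
from h import *
go([492,25.5,180],-10.1)
```

```text
t 22.02 ee [489.7 -38.  156.7] yaw -10.1 F [-0.6 -0.  -0.2] w 70.4 shift [-0.06  -0.419 -0.155] turn [ 0.     0.003 -0.   ]
```

>>> move_arm(motion=[[[-0.02,-0.1,-0.05],[0,0,0]],[[-0.04,-0.2,-0.1],[0,0,0]],[[-0.06,-0.3,-0.15],[0,0,0]],[[-0.06,-0.42,-0.15],[0,0,0]],[[-0.06,-0.42,-0.15],[0,0,0]]])

```text
t: 22.65
ee_pos: [493.2, 25.4, 180.8]
orientation: [-3.13, 0.267, -0.001]
ft_force: [0.1, -0.0, -0.6]
width: 70.3
```

Run:
```python
from h import *
o=ctrl.get_obs()
im=save('wrist','w12.png')
print([best('wrist',n,2) for n in('clamp_tab','clamp_pointer','index')])
r=ctrl.regions_of('wrist','clamp_tab')
p=im['pixels'].astype(int); m=(p[:,:,2]>90)&(p[:,:,2]>p[:,:,0]+50)&(p[:,:,2]>p[:,:,1]+40)
ys,xs=np.nonzero(m); print('blue',xs.min(),xs.max(),ys.min(),ys.max())
go([492,25.5,72],-10.1)
```

```text
[[(0.74, [494.2, 28.1, 96.0]), (0.34, [653.6, 156.2, 11.3])], [(0.88, [579.6, 71.8, 54.7])], [(0.68, [536.0, 83.4, 51.5])]]
blue 250 260 183 220
t 22.9 ee [492.7  24.1 180.5] yaw -9.87 F [-0.1  1.3  0.1] w 70.1 shift [-0.006 -0.009  0.723] turn [0.    0.    0.004]
```

View pics/w12.png

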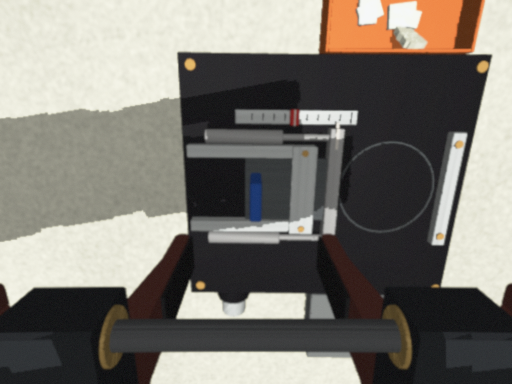

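>>> move_arm(motion=[[[0,0,0.1],[0,0,0]],[[0,0,0.3],[0,0,0]],[[0,0,0.5],[0,0,0]],[[0,0,0.65],[0,0,0]],[[0,0,0.71],[0,0,0]]], gripper=0.5)

```text
t: 23.52
ee_pos: [491.5, 24.2, 72.2]
orientation: [3.13, -0.27, -0.005]
ft_force: [-0.4, -0.3, -0.7]
width: 43.8
```

>>> move_arm(motion=[[[0,0,0],[0,0,0]],[[0,0,0],[0,0,0]],[[0,0,0],[0,0,0]],[[0,0,0],[0,0,0]],[[0,0,0],[0,0,0]]], gripper=0)

```text
t: 24.15
ee_pos: [493.4, 24.5, 74.8]
orientation: [-3.13, 0.27, -0.002]
ft_force: [0.1, -0.0, 5.6]
width: 9.7
```

>>> move_arm(motion=[[[0,0,0],[0,0,0]],[[0,0,0],[0,0,0]],[[0,0,0],[0,0,0]],[[0,0,0],[0,0,0]],[[0,0,0],[0,0,0]]])

```text
t: 24.78
ee_pos: [493.4, 24.5, 74.8]
orientation: [-3.13, 0.27, -0.002]
ft_force: [-0.9, -0.4, 6.8]
width: 9.7
```

Run:
```python
from h import *
go([492,25.5,72],-10.1)
im=save('wrist','w13.png')
print([best('wrist',n,2) for n in('clamp_tab','clamp_pointer','index')])
ctrl.get_image('top');print([best('top',n,2) for n in('clamp_tab','clamp_pointer','index')])
```

```text
t 24.77 ee [493.4  24.5  74.8] yaw -9.87 F [-0.9 -0.4  6.8] w 9.7 shift [-0.01  -0.005  0.019] turn [-0.    -0.001  0.004]
[[(0.58, [494.2, 27.7, 94.6]), (0.53, [616.3, 3.0, 46.5])], [(0.66, [580.9, 71.7, 52.1])], [(0.65, [537.9, 85.7, 49.3])]]
[[], [], []]
```

View pics/w13.png

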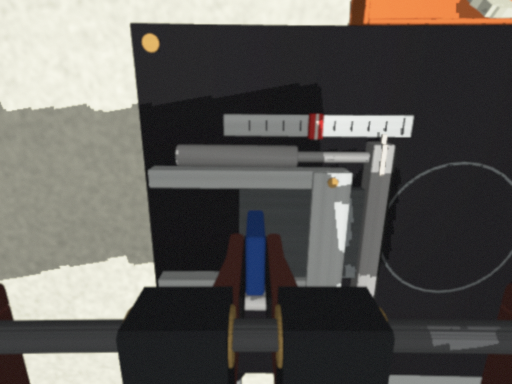

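```bash
cat > ptr.py <<'E'
from h import *
import sys
def crop(fn):
    o=ctrl.get_obs(); im=ctrl.get_image('wrist')
    c=im['pixels'][90:190,290:420,::-1] ; cv2.imwrite('pics/'+fn,cv2.resize(c,None,fx=6,fy=6,interpolation=cv2.INTER_NEAREST)); return im,o
im,o=crop(sys.argv[1])
print(o['ee_pos'],o['ft_force'],o['width'],o['t'])
E
python3 ptr.py c13.png
```

```text
[493.34164183  24.45662075  74.78178934] [-1.05702436 -0.0689952   5.64596589] 9.89963616460817 25.175
```

View pics/c13.png

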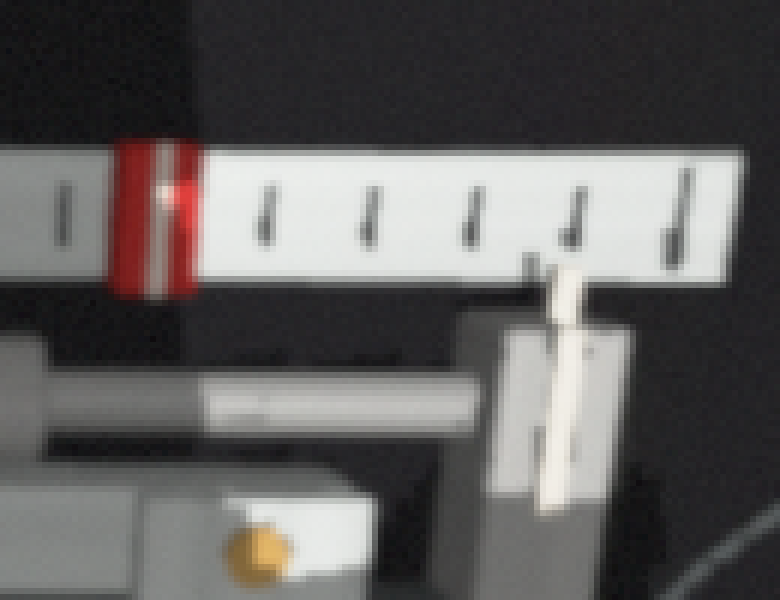

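Run:
```python
from h import *
o=ctrl.get_obs(); im=ctrl.get_image('wrist'); w=wristpose(im,o)
P=lambda u,z: pix2plane(im,[[u[0]/6+290-.4,u[1]/6+90-.4]],z,*w)[0]
a=np.radians(-10.1);ex=np.array([np.cos(a),np.sin(a),0])
ex2=R.from_rotvec(o['orientation']).as_matrix()[:,0]
for zi in(54,56,58):
    d=P((566,275),56)-P((160,220),zi); print(zi,d.round(1),d@ex,d@ex2)
d=P((566,275),56)-P((155,293),56); print(d@ex)
print('ticks',(P((575,215),48)-P((472,215),48)))
print(P((160,220),56),P((566,275),56))
```

```text
54 [ 36.8 -11.5   2. ] 38.21791438702114 38.20020624788643
56 [ 37.1 -11.7   0. ] 38.597220218843674 38.57681875430434
58 [ 37.5 -11.9  -2. ] 38.97652605066621 38.95343126072224
38.63103958989689
ticks [ 9.84648733 -1.74795496  0.        ]
[537.17681602  85.15230784  56.        ] [574.29614873  73.44473263  56.        ]
```

>>> move_arm(motion=[[[-0.03,0,-0.003],[0,0,0]],[[-0.09,0,-0.005],[0,0,0]],[[-0.15,0,-0.005],[0,0,0]],[[-0.21,0,-0.005],[0,0,0]],[[-0.24,0,-0.005],[0,0,0]]])

```text
t: 25.9
ee_pos: [458.9, 30.8, 74.9]
orientation: [-3.129, 0.27, -0.006]
ft_force: [8.7, -1.0, -11.1]
width: 10.0
```

>>> move_arm(motion=[[[0,0,0],[0,0,0]],[[0,0,0],[0,0,0]],[[0,0,0],[0,0,0]],[[0,0,0],[0,0,0]],[[0,0,0],[0,0,0]]])

```text
t: 26.52
ee_pos: [459.2, 30.7, 74.9]
orientation: [-3.129, 0.27, -0.006]
ft_force: [8.1, -0.9, -9.9]
width: 9.5
```

```bash
python3 ptr.py c14.png; python3 -c "
from h import *
save('wrist','w14.png')"
```

```text
[459.23562963  30.72850459  74.87393272] [ 8.14864982 -0.88514872 -9.90574243] 9.533109417803365 26.525
```

View pics/c14.png

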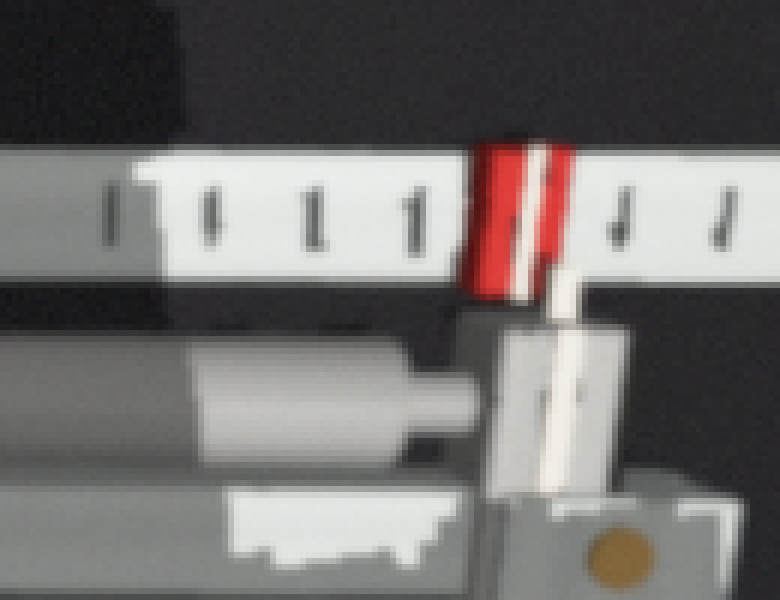

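View pics/w14.png

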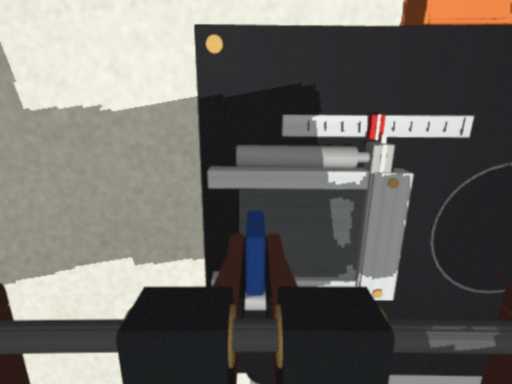

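Run:
```python
from h import *
o=ctrl.get_obs(); im=ctrl.get_image('wrist'); w=wristpose(im,o)
P=lambda u,z: pix2plane(im,[[u[0]/6+290-.4,u[1]/6+90-.4]],z,*w)[0]
a=np.radians(-10.1);ex=np.array([np.cos(a),np.sin(a),0])
for u in((530,220),(521,290)):
  for zi in(54,56,58): print(zi,(P((566,275),56)-P(u,zi))@ex)
go([492,25.5,72],-10.1)
for n in('clamp_pointer','index'): print(n,best('wrist',n,1))
```

```text
54 3.2620786617911985
56 4.027387108599555
58 4.792695555407908
54 3.297273075083082
56 4.062199806054583
58 4.827126537026083
t 26.68 ee [459.3  30.7  74.9] yaw -9.86 F [  8.3  -0.6 -10.6] w 9.8 shift [ 0.221 -0.003  0.02 ] turn [-0.001 -0.004  0.004]
clamp_pointer [(0.73, [547.3, 83.9, 52.6])]
index [(0.56, [538.9, 85.1, 47.1])]
```

Run:
```python
from h import *
o=ctrl.get_obs(); im=ctrl.get_image('wrist')
o1=dict(o); o1['ee_pos']=np.array([493.37,24.47,74.8]);o1['orientation']=np.array([-3.13,0.27,-0.002])
o1['orientation']=o['orientation']
P=lambda u,z,oo: pix2plane(im,[[u[0]/6+290-.4,u[1]/6+90-.4]],z,*wristpose(im,oo))[0]
for z in(48,50,52,54,56,58,60): print(z,(P((160,220),z,o1)-P((530,220),z,o)).round(2),(P((266,215),z,o1)-P((622,215),z,o)).round(2))
```

```text
48 [-1.51  0.03  0.  ] [-0.07 -0.2   0.  ]
50 [-1.14 -0.03  0.  ] [ 0.29 -0.27  0.  ]
52 [-0.76 -0.1   0.  ] [ 0.65 -0.33  0.  ]
54 [-0.39 -0.17  0.  ] [ 1.01 -0.39  0.  ]
56 [-0.01 -0.23  0.  ] [ 1.37 -0.46  0.  ]
58 [ 0.36 -0.3   0.  ] [ 1.73 -0.52  0.  ]
60 [ 0.73 -0.37  0.  ] [ 2.08 -0.58  0.  ]
```

>>> move_arm(motion=[[[-0.009,0,0.001],[0,0,0]],[[-0.018,0,0.002],[0,0,0]],[[-0.027,0,0.003],[0,0,0]],[[-0.027,0,0.003],[0,0,0]],[[-0.027,0,0.003],[0,0,0]]])

```text
t: 27.45
ee_pos: [456.0, 31.4, 74.9]
orientation: [-3.129, 0.27, -0.008]
ft_force: [8.4, -1.3, -6.5]
width: 9.7
```

```bash
python3 ptr.py c15.png
```

```text
[455.95089007  31.35436649  74.85983551] [ 8.44575208 -1.28698919 -6.48580949] 9.73243817354215 27.45
```

View pics/c15.png

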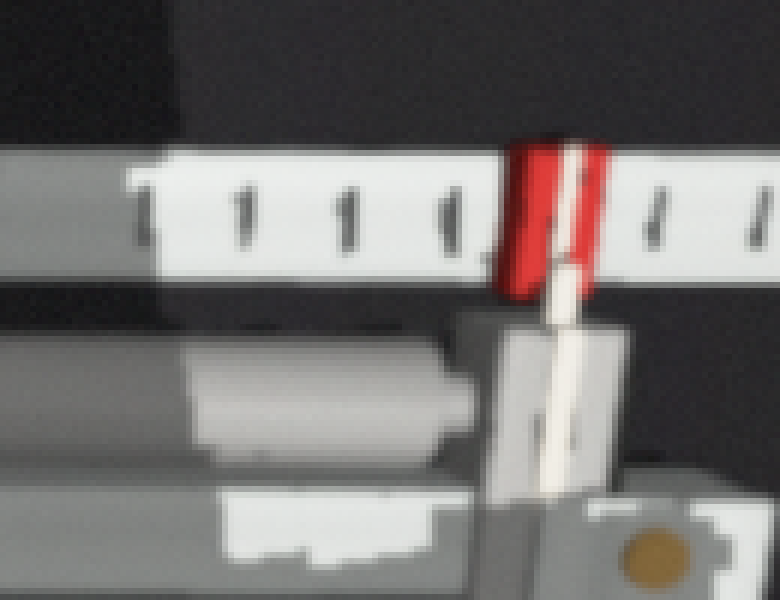

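>>> move_arm(motion=[[[-0.002,0,0.001],[0,0,0]],[[-0.004,0,0.002],[0,0,0]],[[-0.004,0,0.002],[0,0,0]],[[-0.004,0,0.002],[0,0,0]],[[-0.004,0,0.002],[0,0,0]]])

```text
t: 28.12
ee_pos: [455.9, 31.4, 74.8]
orientation: [-3.129, 0.27, -0.01]
ft_force: [8.7, -0.9, -4.4]
width: 9.6
```

```bash
python3 ptr.py c16.png
python3 - <<'E'
from h import *
im=save('top','t16.png')
cv2.imwrite('pics/t16.png',cv2.resize(im['pixels'][100:290,130:430,::-1],None,fx=2.6,fy=2.6,interpolation=cv2.INTER_CUBIC))
o=ctrl.get_obs(); im=save('wrist','w16.png'); g=im['pixels'].astype(int)
for r in(118,122,126,130,134): print('line',r,[tuple(x) for x in g[r,378:392]][0:0], np.round((lambda w:(w*np.arange(372,396)).sum()/max(w.sum(),1))(((g[r,372:396,1]>120)&(g[r,372:396,0]>120))*1.),2))
for r in(137,139,141): print('ptr',r,g[r,376:392,1].tolist())
for n in('shard0','scraper'): print(n,best('top',n,3))
E
```

```text
[455.85499013  31.37152863  74.83456623] [ 8.69939859 -0.89374511 -4.389433  ] 9.55704270618328 28.125
line 118 [] 386.18
line 122 [] 386.5
line 126 [] 387.36
line 130 [] 387.5
line 134 [] 388.67
ptr 137 [53, 58, 47, 46, 67, 142, 222, 238, 238, 227, 161, 86, 62, 84, 97, 103]
ptr 139 [33, 33, 27, 41, 83, 161, 228, 238, 238, 226, 147, 69, 43, 42, 39, 44]
ptr 141 [55, 54, 54, 62, 110, 180, 230, 238, 237, 222, 136, 60, 44, 43, 40, 43]
shard0 [(0.66, [648.5, 153.4, 7.6]), (0.53, [628.0, 165.8, 9.1]), (0.51, [656.0, 129.3, 18.1])]
scraper [(0.81, [481.8, -354.1, 2.0])]
```

View pics/c16.png

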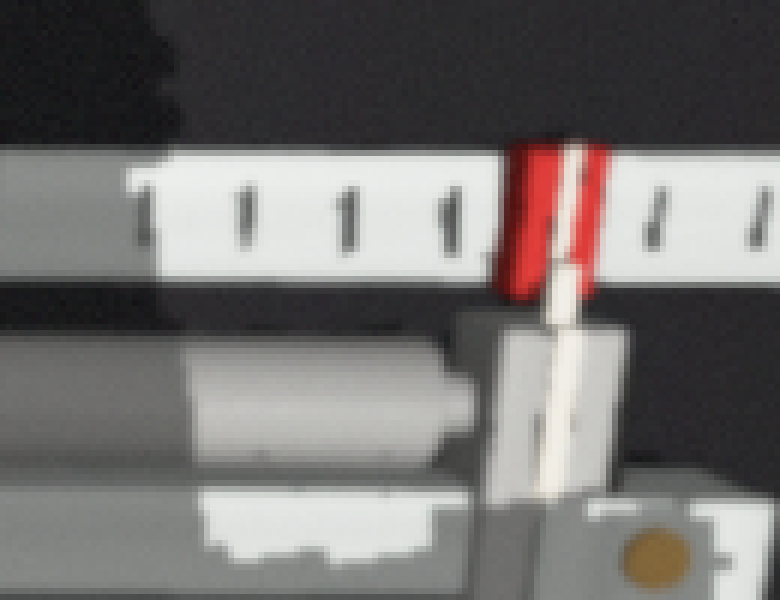

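View pics/t16.png

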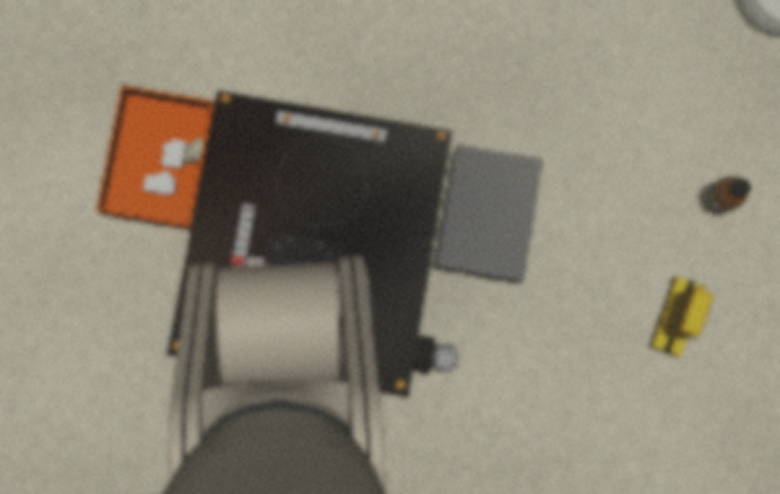

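Run:
```python
from h import *
im=cv2.imread('pics/w16.png').astype(int)
for r in(116,119,122,125,128,131,133,136,139,142): print(r,im[r,376:393,1].tolist())
```

```text
116 [18, 27, 42, 52, 56, 58, 62, 117, 200, 227, 206, 133, 71, 57, 77, 134, 193]
119 [24, 34, 49, 59, 60, 64, 78, 146, 221, 226, 161, 83, 54, 60, 105, 184, 224]
122 [23, 36, 53, 61, 61, 63, 107, 190, 230, 225, 156, 83, 60, 67, 123, 204, 229]
125 [23, 40, 54, 61, 64, 66, 132, 217, 230, 195, 122, 69, 59, 96, 167, 217, 227]
128 [32, 49, 60, 61, 60, 71, 150, 223, 226, 158, 85, 61, 63, 119, 198, 226, 229]
131 [40, 53, 63, 61, 61, 114, 202, 226, 196, 120, 66, 61, 78, 144, 208, 226, 228]
133 [45, 58, 62, 62, 61, 102, 164, 180, 152, 122, 95, 72, 95, 168, 218, 226, 228]
136 [50, 61, 58, 56, 64, 129, 207, 234, 237, 229, 175, 103, 96, 153, 173, 182, 198]
139 [33, 33, 27, 41, 83, 161, 228, 238, 238, 226, 147, 69, 43, 42, 39, 44, 37]
142 [73, 74, 76, 80, 125, 199, 231, 237, 233, 210, 130, 68, 54, 49, 44, 41, 41]
```

>>> move_arm(motion=[[[-0.003,0,0],[0,0,0]],[[-0.007,0,0.001],[0,0,0]],[[-0.007,0,0.001],[0,0,0]],[[-0.007,0,0.001],[0,0,0]],[[-0.007,0,0.001],[0,0,0]]])

```text
t: 29.0
ee_pos: [455.0, 31.6, 74.8]
orientation: [-3.129, 0.27, -0.01]
ft_force: [9.2, -1.9, -2.0]
width: 10.1
```

```bash
cat > meas.py <<'E'
from h import *
import sys
im=save('wrist',sys.argv[1])['pixels'].astype(int)[:,:,1]
def cen(r,lo=378,hi=391):
    v=im[r,lo:hi].astype(float); k=v[2:-3].argmax()+2
    w=np.clip(v[max(k-4,0):k+5]-75,0,None); w=w*(np.abs(np.arange(max(k-4,0),max(k-4,0)+len(w))-k)<=3)
    return (w*np.arange(max(k-4,0),max(k-4,0)+len(w))).sum()/w.sum()+lo
L=np.array([(r,cen(r,378,389)) for r in range(116,132)]);p=np.polyfit(L[:,0],L[:,1],1)
Q=np.array([(r,cen(r)) for r in range(137,143)])
print('slope',p[0],'diff px',(Q[:,1]-np.polyval(p,Q[:,0])).round(2)); o=ctrl.get_obs();print(o['ee_pos'].round(2) ,o['ft_force'],o['width'],o['t'])
E
python3 meas.py w17.png; python3 ptr.py c17.png
```

```text
slope -0.1268959593293795 diff px [-0.31 -0.31 -0.2  -0.2  -0.29 -0.27]
[454.95  31.53  74.79] [ 8.14577461 -2.65822445 -2.64745798] 9.941844774298826 29.05
[454.94625656  31.53427675  74.79426438] [ 8.14577461 -2.65822445 -2.64745798] 9.941844774298826 29.05
```

View pics/c17.png

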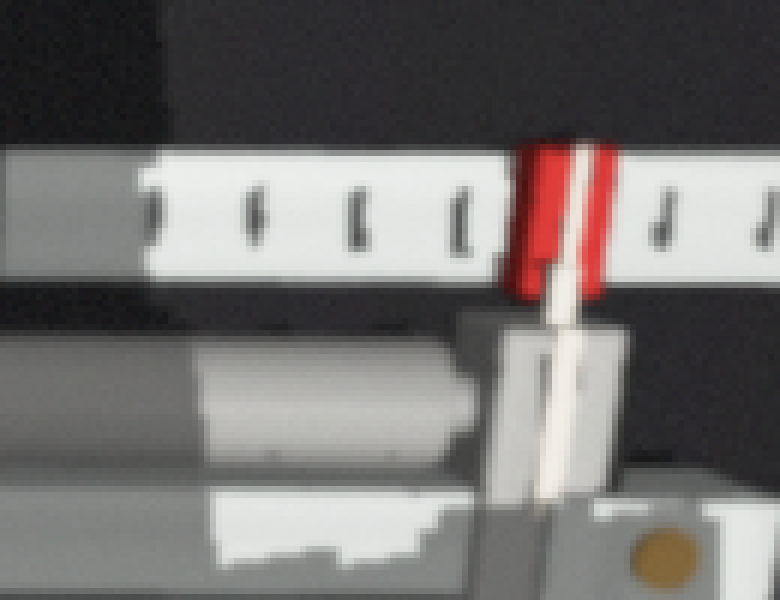

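>>> move_arm(motion=[[[0,0,0],[0,0,0]],[[0,0,0],[0,0,0]],[[0,0,0],[0,0,0]],[[0,0,0],[0,0,0]],[[0,0,0],[0,0,0]]])

```text
t: 29.72
ee_pos: [455.0, 31.5, 74.8]
orientation: [-3.129, 0.27, -0.01]
ft_force: [8.6, -1.9, -2.2]
width: 9.7
```

```bash
python3 meas.py w18.png
python3 - <<'E'
from h import *
im=save('scene','s18.png'); cv2.imwrite('pics/s18b.png',cv2.resize(im['pixels'][:,:,::-1],(800,600)))
print(best('scene','shard0',4),best('scene','scraper'),best('scene','slide_box'),best('scene','clamp_pointer'),best('scene','index'))
E
```

```text
slope -0.12623661091734298 diff px [-0.37 -0.33 -0.21 -0.23 -0.3  -0.29]
[454.97  31.51  74.81] [ 8.13937205 -2.56125023 -1.92030405] 9.97359601652049 29.775
[(0.52, [622.8, 170.4, 11.1]), (0.49, [656.0, 131.7, 15.2]), (0.47, [655.3, 155.8, 9.0])] [(0.59, [490.2, -354.2, 3.4])] [(0.92, [586.9, -166.4, -2.9])] [(0.63, [536.1, 79.3, 55.8])] []
```

View pics/s18b.png

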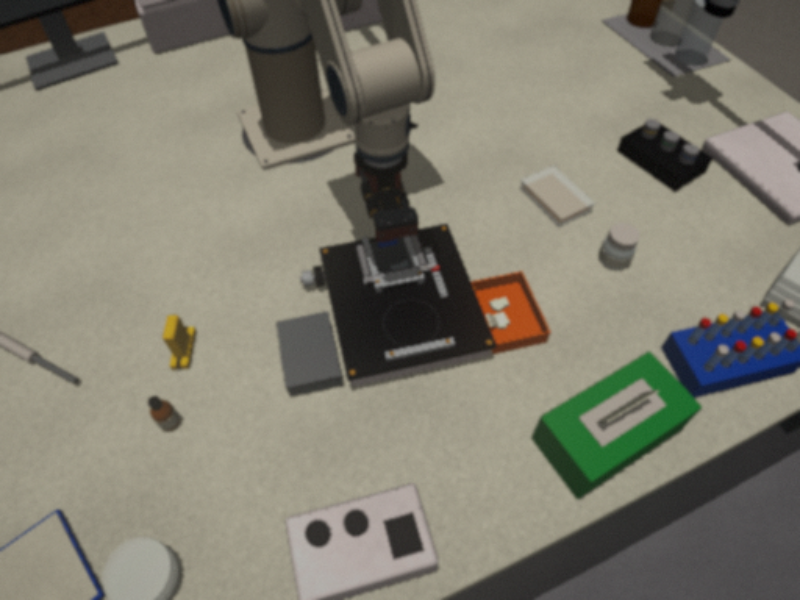

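The final picture shows the stage clear, the three shards in the tray at about (500,312), and the scraper upright at (178,340). The pointer is level with the index line, so I hand the job in.

```bash
python3 -c "
from h import *
print(ctrl.close_job())"
```

```text
the job is handed in; nothing more can be done
None
```

The job is handed in after about 30 s of the 64 s allowed, and the gripper is still holding the clamp open at the index.

- **Glass:** One pass with the scraper pushed all three shards off the stage into the orange tray. Both fixed cameras and the wrist camera show the stage clear. One shard leans against the tray's inner wall on the stage side. The scraper was carried just above the plate, with the fingertips about 25 mm above the plate and well clear of the glass.
- **Scraper:** It stands upright on the bench within about 3 mm of where it was. The slide box, bottle, jar and culture plate look unmoved.
- **Clamp:** The jaw is drawn back about 39 mm. The pointer is about 0.3 px, or 0.15 mm, past the index line, and the height estimate adds up to about 0.3 mm of uncertainty. The spring pulls with about 8.5 N, which fits 7 to 9.5 N expected at the index. A repeat reading 0.7 s later was the same.
- **Checks that failed or disagreed:**
  - My first automatic fit of the stage outline was wrong. I redid it from three corners I picked by hand, and that fit matched the picture.
  - One small correction of the jaw moved it only 0.1 mm of the 0.6 mm asked, so I repeated it.
  - Gripping the tab put up to 11 N of vertical force on the tool. I eased it to about 2 N.
  - The scene camera's network did not find the index in the last picture, so the alignment rests on the wrist camera alone.

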